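# Clear the broken bits out of the centrifuge and shut it

## Task

A few broken bits (a cork stopper, a piece of a tube rack and a tube stump) have ended up in the open centrifuge; one of them is under its half-open lid. Put all three into the white waste bucket, then gently push the centrifuge's lid fully shut. Do not knock over or shift the bucket or the other things on the bench.

Things in the scene. Friction and masses are not known exactly. Their poses are not given: they have to be found in the camera images.
- centrifuge: White table-top centrifuge, 260 (x) by 270 (y) by 110 mm high, fixed to the bench, turned 0 to 30 degrees anticlockwise. Origin: centre of its underside; z up; its lid hinge runs along its own x axis on its +y side, its control panel is on its -y side. In its top is a round well with the debris.
- well (a point): Centre of the floor of the centrifuge's round well, 104 mm above the bench, 10 mm from the centrifuge's origin towards its -y. The well is 190 mm across and 6 mm deep; its flat black floor (the rotor cover) carries the debris. A fixed steel nut, 20 mm across and 5 mm high, stands at this point. Same axes as the centrifuge.
- hinge (a point): Middle of the lid's hinge line, fixed to the centrifuge: 105 mm from its origin towards +y, 112 mm above the bench. Same axes as the centrifuge.
- lid (a joint): Angle of the lid: 0 is shut (flat on the centrifuge), grows as it opens, stop at 1.36 rad; starts 1.20 to 1.32 open. Open, it leans over the well, so what lies near the hinge cannot be reached from straight above; pushed on its outer face it swings down over the well. Stiff hinge (0.6 N m of friction): it stays where it is left; 1 to 4 N near its free edge moves it.
- lid_edge (a point): Middle of the lid's free edge, halfway through its thickness. Moves with the lid. The lid is a white slab 220 mm wide (along the hinge), reaching 220 mm from the hinge line and 30 mm thick; its black inner face passes through the hinge line, all its thickness is on the outer side.
- stopper: Cork stopper standing on its narrow end: 27 mm across below, 33 mm across at the top, 30 mm high, about 25 g. Origin: centre of its underside. One of the three bits of debris; which of them is under the lid varies.
- rack_piece: Broken piece of a white plastic tube rack: stepped block 44 mm long (own x), 26 mm wide (own y), 12 mm high at its +x end; a 28 mm high step 18 mm long fills its -x end (own x from -22 to -4 mm). About 22 g. Origin: centre of its underside. Two flat sides 26 mm apart face its own +y and -y. One of the three bits of debris. Its +x end points towards the hinge, give or take 20 degrees.
- tube_stump: White plastic stump of a tube standing on end: 30 mm outside, 22 mm inside, 32 mm high, about 15 g. Origin: centre of its underside. One of the three bits of debris.
- bucket: White open waste bucket, loose, 0.7 kg: 144 mm across below, 164 mm across at the rim, 150 mm high, walls 4 mm, floor 5 mm thick. Origin: centre of its underside; z up.
- rotor_lid: Steel dome-shaped rotor lid with a knob, 110 mm across, 53 mm high, lying on the bench. Leave it alone. Origin: centre of its underside.
- beaker: Glass beaker, 68 mm across, 90 mm high. Leave it alone. Origin: centre of its underside.
- jar: Small amber jar, 52 mm across, 65 mm high. Leave it alone. Origin: centre of its underside.
- soap: Soap bottle, 64 mm across, 160 mm high. Leave it alone. Origin: centre of its underside.

How it is judged:
On the way, in this order (a step that is already met when the one before it is completed fails the run):
1. all three bits of debris lie in the bucket, the lid still open (horizontal distance between each of stopper, rack_piece, tube_stump and bucket below 0.08 m and z of stopper in the frame of bucket between -0.01 and 0.11 m and linear speed of each of stopper, rack_piece, tube_stump below 0.05 m/s and z of rack_piece in the frame of bucket between -0.01 and 0.11 m and z of tube_stump in the frame of bucket between -0.01 and 0.11 m and value of joint lid above 0.5 rad), for 0.2 s.
2. the lid is shut (value of joint lid below 0.03 rad), for 0.2 s.
At the end, for the whole second after the job is handed in: The stopper, the rack piece and the tube stump lie at rest inside the upright bucket (origins within 80 mm of its axis and less than 110 mm above its underside) and the lid is shut to within 0.03 rad (7 mm at its free edge) (horizontal distance between each of stopper, rack_piece, tube_stump and bucket below 0.08 m and z of stopper in the frame of bucket between -0.01 and 0.11 m and linear speed of each of stopper, rack_piece, tube_stump below 0.05 m/s and z of rack_piece in the frame of bucket between -0.01 and 0.11 m and z of tube_stump in the frame of bucket between -0.01 and 0.11 m and angle between bucket's own z axis and vertical below 0.15 rad and value of joint lid below 0.03 rad); the robot touches nothing.
It fails at once if the bucket was shifted by more than 60 mm or tipped over (distance of bucket from where it was at the start of the episode above 0.06 m or angle between bucket's own z axis and vertical above 0.6 rad).
It fails at once if another thing on the bench was shifted by more than 40 mm or tipped over (distance of any of rotor_lid, beaker, jar, soap from where it was at the start of the episode above 0.04 m or angle between any of rotor_lid, beaker, jar, soap's own z axis and vertical above 0.6 rad).
It fails at once if the robot pressed on the centrifuge or its lid with more than 60 N (contact force between any of the fingers, the arm and centrifuge above 60 N).
It also fails if it takes over 72 s, if anything falls off the work surface, if the arm or the gripper's body presses on something with over 40 N, if the wrist force passes 120 N, or if a joint passes its speed limit or range.

## Robot

A 6-joint arm with a two-finger parallel gripper is mounted at the origin on the work surface. World frame = base frame: x ahead of the robot, y to its left, z up, the work surface at z = 0. Lengths are in m, angles in rad, forces in N, time in s.
With the tool pointing down it reaches from about 0.225 to 0.875 m from the base axis. Payload 3.4 kg.
Tool frame: the origin (TCP) lies at the very end of the fingers, on their centre line; the grasp point (between the pads) lies 19 mm behind it (manip.tcp_to_grasp is the distance from the TCP to the grasp point, in m); z points along the fingers, y is the line along which they close (so a half turn about z gives the same grasp; the last joint's range is limited). The gripper opens to 85 mm and grips with 20 to 120 N. Pads are 22 mm wide; open, the fingers measure 114 mm over their backs; the gripper's body (76 mm by 85 mm) begins 54 mm behind the grasp point. The pads swing forward as they close: fully open they stand 13 mm farther back than shut.
Start: joints at [1.145, 0.276, 1.505, -0, 1.361, -0.121], TCP at [0.173, 0.549, 0.231] pointing down, gripper open.
Joint ranges: [-2.89, 2.89], [-0.75, 2.08], [0.22, 2.7], [-1.18, 4.32], [0.11, 2.71], [-2.7, 2.7]. Speed limits (rad/s): [2.57, 2.57, 3.14, 3.14, 3.14, 3.14].

## Interface

Orientations are given as a unit quaternion [w, x, y, z].
In Python, from rig import status, get_image, job, manip gives the robot as it stands.
- The arm moves only by the tool apply_moves, never from a script. Its arguments are lists of equal length, an entry for each row: "xyz": the shift along the tool's x, y, z each as a share of 0.3 m, from -1 to 1, a list of three; "rot": the turn, a rotation vector about the tool's x, y, z each as a share of 60 degrees, from -1 to 1, a list of three; "hand": the opening, from -1 (shut) to 1 (fully open). A call has 1 to 8 rows; each row shifts and turns the commanded pose from where the row before left it, along the tool's axes as they then stand; what a row does not reach is not made up. A row lasts 1/8 s, in which the tool goes at most 62.5 mm and 10.7 degrees, less where a joint would pass 70% of its speed; a pose out of reach is approached as far as the arm can. A call with a number of a shift or a turn outside -1 to 1 is refused whole. A call with a gripper value outside its range is refused whole. The fingers move at their own pace and stop on an object; "force" is the grip in N (left out, the last holds). Time passes only in rows, so rows that do not move let the fingers close. It gives the time, the measured TCP pose, the force, the opening and the grip force at its end, in the units of the state.
- status.get_state(): the state, without advancing time (a new reading comes with each control period).
- get_image(name): name is "scene" or "side" or "wrist"; returns a dict with "pixels" (384x512x3 uint8, red, green, blue), "fovy" (degrees; the focal length in pixels is half the picture's height over the tangent of half this angle, whatever the lens; pixels are square), "cx", "cy" (the principal point, pixels), "origin" and "orientation" of the camera in the world; the wrist camera has in their place "tool_from_camera" (4x4, takes a point from camera to tool coordinates, whose origin is the TCP and whose axes are the flange's). Camera axes: x right, y down, z forward; pixel columns grow to the right and rows downward; lengths in m; the calibration is good to about 2 mm. The wrist camera is an equidistant fisheye: a pixel r from the principal point sees the ray r / f radians off the axis. A picture is of the moment at which its call begins: read the wrist's pose just before it. There is no depth.
- job.sign_off(): hands the job in; it is judged then, once.
The state is a dict: "clock": time; "qpos": joint angles; "qd": joint speeds; "effort": joint torques, N m; "position": TCP position; "ee_rot": TCP orientation; "contact_force": force on the tool from outside, world axes, zero at the start; "moment": the same for the moment, N m; "width": finger opening in m; "gripper_force": force on a finger pad.
Only numpy, scipy, OpenCV 4.12 (cv2) and the standard library are available. Lean on these libraries where they do the work, as an engineer would, in place of code of your own. Each camera call takes 0.05 s, during which the arm holds its last target. There are 200 camera calls.

## Working session

There is one attempt and no reset: what is moved stays moved. The work goes in short steps, Python scripts to look and compute and a tool call to move; the robot and the scene stay as the last step left them, time stands still between calls to the robot, and variables do not carry over. Pictures are saved under pics/ and viewed, at most 10 in all, crops included, and the job is handed in when it is done.

Besides the shell and the picture viewer there is one more tool, called after "Request:" as name(argument=value, ...), one argument or row to a line, values as JSON. apply_moves: Moves the arm, as the interface text tells. Its arguments: {"type":"object","properties":{"xyz":{"type":"array","items":{"type":"array","items":{"type":"number","minimum":-1,"maximum":1}}},"rot":{"type":"array","items":{"type":"array","items":{"type":"number","minimum":-1,"maximum":1}}},"hand":{"type":"array","items":{"type":"number"}},"force":{"type":"number"}},"required":["xyz","rot","hand"]}

```bash
ls; mkdir -p pics
cat > h.py <<'E'
import numpy as np, cv2, pickle
from rig import status, get_image, job, manip
from scipy.spatial.transform import Rotation as R
def rq(q): return R.from_quat(np.roll(q,-1)).as_matrix()
def snap(n,f):
    s=status.get_state(); im=get_image(n); cv2.imwrite('pics/%s.png'%f,im['pixels'][:,:,::-1]); pickle.dump((s,im,n),open(f+'.pkl','wb')); return s,im
E
python3 - <<'E'
from h import *
for n in ['scene','side','wrist']:
    s,im=snap(n,n+'0'); print({k:v for k,v in im.items() if k!='pixels'})
print(s)
a=[cv2.imread('pics/%s0.png'%n) for n in ['scene','side']]
cv2.imwrite('pics/c0.png',cv2.resize(np.vstack(a),None,fx=.78,fy=.78))
E
```

```text
pics
{'fovy': 48.83009795757263, 'cx': 247.01720908358737, 'cy': 189.65984211699066, 'origin': array([ 1.20948115, -0.38036523,  0.68047649]), 'orientation': array([-0.40105989,  0.77265369,  0.43760041, -0.22508469])}
{'fovy': 49.23036040580375, 'cx': 255.4421925063499, 'cy': 189.139477828951, 'origin': array([ 0.01992615, -0.61988794,  0.68426003]), 'orientation': array([-0.4459888 ,  0.83365236, -0.28681823,  0.15444427])}
{'fovy': 65.70646984690485, 'cx': 256.10023392322995, 'cy': 189.85546154352144, 'tool_from_camera': array([[ 3.81475697e-04, -9.52633210e-01, -3.04121392e-01,
         7.86363446e-02],
       [ 9.99999926e-01,  3.50006563e-04,  1.57988865e-04,
        -5.63160633e-04],
       [-4.40609562e-05, -3.04121430e-01,  9.52633274e-01,
        -1.43278972e-01],
       [ 0.00000000e+00,  0.00000000e+00,  0.00000000e+00,
         1.00000000e+00]])}
{'clock': 0.1, 'qpos': array([ 1.14504242e+00,  2.76508762e-01,  1.50601174e+00, -1.16235455e-05,
        1.36066938e+00, -1.20973286e-01]), 'qd': array([-0.00024591, -0.00127643, -0.00322454,  0.00083722,  0.00158413,
        0.0021731 ]), 'effort': array([ 1.76578771e-03, -4.17699230e+01, -2.46403170e+01, -7.71561349e-05,
        5.79933403e-03,  5.94908741e-06]), 'position': array([0.17234949, 0.54807551, 0.23053723]), 'ee_rot': array([-2.10130144e-04,  1.51799922e-01,  9.88410920e-01, -7.70490574e-04]), 'contact_force': array([-0.14111664, -0.18973615,  0.76169384]), 'moment': array([ 0.00013656,  0.0468317 , -0.00961155]), 'gripper_force': 0.0, 'width': 0.08538061899530318}
```

View pics/c0.png

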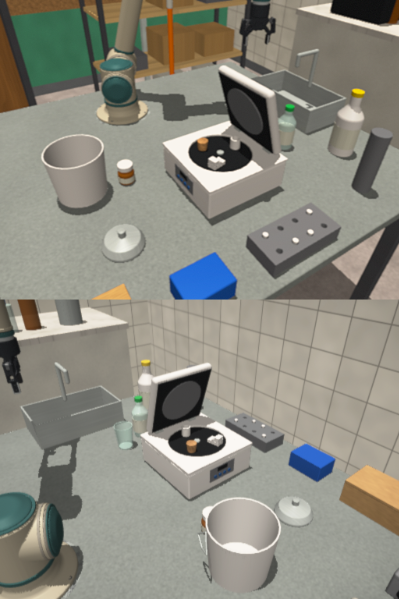

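View pics/wrist0.png

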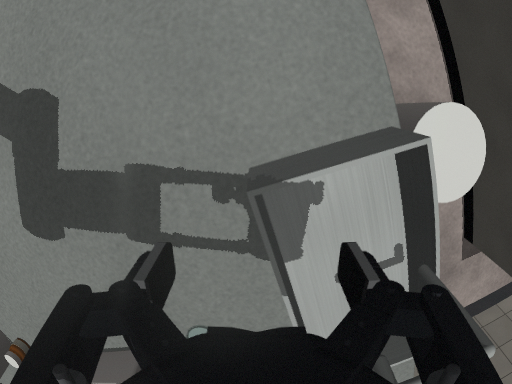

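```bash
cat >> h.py <<'E'
def crop(f,x0,x1,y0,y1,k,step=20):
    im=cv2.imread('pics/%s.png'%f)[y0:y1,x0:x1]; im=cv2.resize(im,None,fx=k,fy=k,interpolation=cv2.INTER_CUBIC)
    for x in range(-(-x0//step)*step,x1,step):
        cv2.line(im,(int((x-x0)*k),0),(int((x-x0)*k),6),(0,0,255),1); cv2.putText(im,str(x),(int((x-x0)*k)+2,12),0,.35,(0,0,255),1)
    for y in range(-(-y0//step)*step,y1,step):
        cv2.line(im,(0,int((y-y0)*k)),(6,int((y-y0)*k)),(0,0,255),1); cv2.putText(im,str(y),(2,int((y-y0)*k)-2),0,.35,(0,0,255),1)
    return im
E
python3 - <<'E'
from h import *
cv2.imwrite('pics/c1.png',np.hstack([crop('scene0',205,375,80,280,2.35),crop('side0',180,340,75,260,2.5)[:470] if 0 else cv2.resize(crop('side0',175,335,75,275,2.35),(376,470))]))
cv2.imwrite('pics/c2.png',np.hstack([crop('scene0',40,200,150,350,2.35),crop('side0',240,410,225,384,2.35,20)[:,:].copy() if 0 else cv2.copyMakeBorder(crop('side0',245,410,230,384,2.35),0,470-361,0,0,0)]))
E
```

```text
Traceback (most recent call last):
ValueError: all the input array dimensions except for the concatenation axis must match exactly, but along dimension 0, the array at index 0 has size 470 and the array at index 1 has size 471
```

View pics/c1.png

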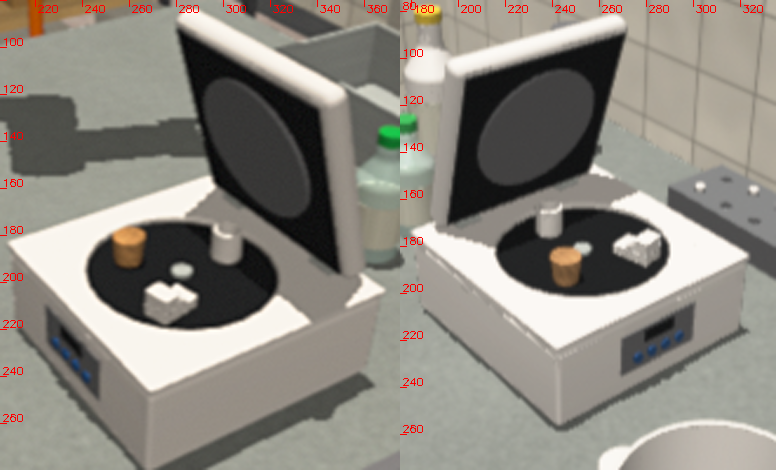

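```bash
cat >> h.py <<'E'
def proj(im,P):
    M=rq(im['orientation']); p=(np.atleast_2d(P)-im['origin'])@M; f=192/np.tan(np.radians(im['fovy']/2))
    return np.c_[im['cx']+f*p[:,0]/p[:,2], im['cy']+f*p[:,1]/p[:,2]]
def ray(im,u,v,T=None):
    if T is None:
        f=192/np.tan(np.radians(im['fovy']/2)); return im['origin'],rq(im['orientation'])@[(u-im['cx'])/f,(v-im['cy'])/f,1]
def wray(s,im,u,v):
    f=192/np.tan(np.radians(im['fovy']/2)); d=np.array([u-im['cx'],v-im['cy']]); r=np.hypot(*d)+1e-9; a=r/f
    c=np.array([*(d/r*np.sin(a)),np.cos(a)]); T=im['tool_from_camera']; Q=rq(s['ee_rot'])
    return s['position']+Q@T[:3,3], Q@T[:3,:3]@c
def atz(o,d,z): return o+d*(z-o[2])/d[2]
E
python3 - <<'E'
from h import *
from scipy.optimize import least_squares as LS
cv2.imwrite('pics/c2.png',np.hstack([crop('scene0',40,200,150,350,2.35)[:470],cv2.resize(crop('side0',240,410,184,384,2.35),(400,470))]))
S=pickle.load(open('scene0.pkl','rb'))[1]; D=pickle.load(open('side0.pkl','rb'))[1]
obs=[(S,(.13,-.135,.11),268.8,246.4),(S,(-.13,-.135,.11),209.3,183),(S,(.13,.135,.11),368.4,203.4),(S,(0,-.01,.109),282,194.9),
(D,(-.13,-.135,.11),243.5,224.4),(D,(-.13,.135,.11),180.5,173.7),(D,(.13,-.135,.11),323.1,183.5),(D,(0,-.01,.109),252.9,180.5)]
def W(p,l):
    c,s=np.cos(p[2]),np.sin(p[2]); l=np.array(l); return np.array([p[0]+c*l[0]-s*l[1],p[1]+s*l[0]+c*l[1],l[2]])
r=LS(lambda p:np.ravel([proj(i,W(p,l))[0]-[u,v] for i,l,u,v in obs]),[.5,.3,.2]); print(r.x,r.fun.round(1))
np.save('cf.npy',r.x)
# lid edge outer corners? inner-face tip: fit angle with inner free edge midpoints
for n,a,b,z in [('stop',(259.9,179.1),(245.6,183.9),.134),('tube',(302,177.4),(238.8,164.4),.136),('rack',(205+171/2.35,80+302/2.35),(175+237/2.35,75+247/2.35),.12)]:
    p=atz(*ray(S,*a),z); q=atz(*ray(D,*b),z); m=(p+q)/2; c,s=np.cos(r.x[2]),np.sin(r.x[2]); d=m[:2]-r.x[:2]
    print(n,p.round(4),q.round(4),'local',(c*d[0]+s*d[1]).round(4),(-s*d[0]+c*d[1]).round(4))
E
```

```text
[0.57459945 0.10742308 0.01576773] [ 0.1  0.3 -1.9  0.1  0.  -0.3 -0.2 -0.5 -0.9 -1.6 -0.6 -0.8  1.1 -0.7
  0.3 -0.8]
stop [0.5265 0.0677 0.134 ] [0.5247 0.0627 0.134 ] local -0.0497 -0.0415
tube [0.5731 0.1541 0.136 ] [0.5646 0.1452 0.136 ] local -0.005 0.0423
rack [0.6251 0.051  0.12  ] [0.6079 0.0474 0.12  ] local 0.041 -0.0589
```

View pics/c2.png

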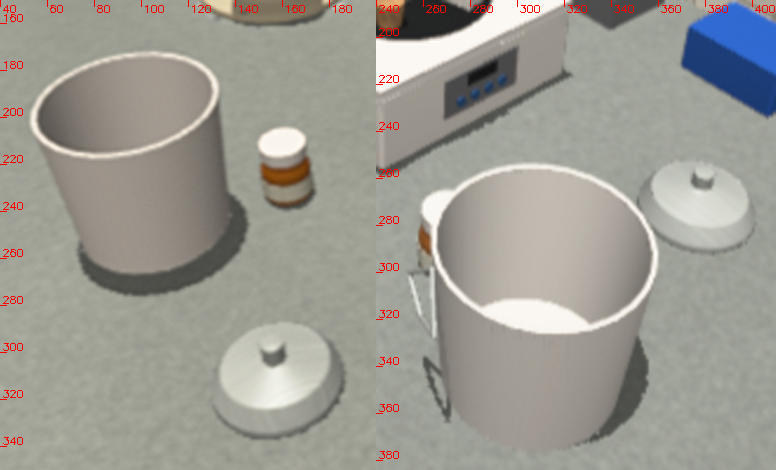

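```bash
cat >> h.py <<'E'
def down(yaw,tilt=0):
    # tool x heading yaw (deg), tilt tips finger ends toward tool x (deg)
    y,t=np.radians([yaw,tilt]); x=np.array([np.cos(y),np.sin(y),0]); x0=x*np.cos(t)+[0,0,np.sin(t)]; z=x*np.sin(t)-[0,0,np.cos(t)]
    return np.c_[x0,np.cross(z,x0),z]
def plan(*wps,start=None):
    s=status.get_state() if start is None else start; p,M=np.array(s['position']),rq(s['ee_rot']); out=[]
    for w in wps:
        t,Q=np.array(w[0]),w[1]; n=int(max(np.ceil(np.linalg.norm(t-p)/(w[2] if len(w)>2 else .055)),np.ceil(np.degrees(np.linalg.norm(R.from_matrix(M.T@Q).as_rotvec()))/9),1))
        for k in range(n):
            d=np.round(M.T@(t-p)/(n-k)/.3,3); rv=np.round(R.from_matrix(M.T@Q).as_rotvec()/(n-k)/np.radians(60),3)
            out.append((d,rv)); p=p+M@d*.3; M=M@R.from_rotvec(rv*np.radians(60)).as_matrix()
    print(len(out)); print('xyz',[o[0].tolist() for o in out]); print('rot',[o[1].tolist() for o in out])
E
python3 - <<'E'
from h import *
S=pickle.load(open('scene0.pkl','rb'))[1]; D=pickle.load(open('side0.pkl','rb'))[1]
print(atz(*ray(S,93.2,194.7),.15),atz(*ray(D,312.2,289.5),.15))
for n,u,v in [('jar',40+283/2.35,150+140/2.35)]: print(n,atz(*ray(S,u,v),.065))
p=status.get_state()['position']
plan(((.2,.5,.45),rq(status.get_state()['ee_rot'])),((.56,.04,.42),down(90)))
E
```

```text
[ 0.41497262 -0.28320526  0.15      ] [ 0.40171724 -0.28895573  0.15      ]
jar [ 0.4291816  -0.14713526  0.065     ]
16
xyz [[-0.027, -0.025, -0.146], [-0.027, -0.025, -0.146], [-0.027, -0.025, -0.146], [-0.027, -0.026, -0.147], [-0.028, -0.025, -0.146], [-0.146, -0.1, 0.009], [-0.156, -0.083, 0.009], [-0.165, -0.064, 0.009], [-0.171, -0.045, 0.009], [-0.175, -0.025, 0.009], [-0.177, -0.005, 0.009], [-0.176, 0.016, 0.009], [-0.174, 0.036, 0.01], [-0.168, 0.056, 0.009], [-0.161, 0.074, 0.01], [-0.151, 0.093, 0.009]]
rot [[0.0, 0.0, 0.0], [0.0, 0.0, 0.0], [0.0, 0.0, 0.0], [0.0, 0.0, 0.0], [0.0, 0.0, 0.0], [-0.0, 0.0, 0.11], [-0.0, 0.0, 0.11], [-0.0, 0.0, 0.11], [-0.0, 0.0, 0.11], [-0.0, 0.0, 0.11], [-0.0, 0.0, 0.11], [-0.0, 0.0, 0.11], [-0.0, 0.0, 0.11], [-0.0, 0.0, 0.11], [-0.0, 0.001, 0.109], [-0.001, 0.0, 0.11]]
```

Request:
apply_moves(
  xyz=[
    [-0.027,-0.025,-0.146],
    [-0.027,-0.025,-0.146],
    [-0.027,-0.025,-0.146],
    [-0.027,-0.025,-0.146],
    [-0.027,-0.025,-0.146],
    [-0.146,-0.1,0.009],
    [-0.156,-0.083,0.009],
    [-0.165,-0.064,0.009],
  ],
  rot=[
    [0,0,0],
    [0,0,0],
    [0,0,0],
    [0,0,0],
    [0,0,0],
    [0,0,0.11],
    [0,0,0.11],
    [0,0,0.11],
  ],
  hand=[1,1,1,1,1,1,1,1],
)

```text
clock: 1.15
position: [0.2987, 0.374, 0.4419]
ee_rot: [0.0, 0.321, 0.947, -0.0]
contact_force: [0.3, 0.8, -0.2]
width: 0.0854
gripper_force: 0.0
```

Request:
apply_moves(
  xyz=[
    [-0.171,-0.045,0.009],
    [-0.175,-0.025,0.009],
    [-0.177,-0.005,0.009],
    [-0.176,0.016,0.009],
    [-0.174,0.036,0.009],
    [-0.168,0.056,0.009],
    [-0.161,0.074,0.009],
    [-0.151,0.093,0.009],
  ],
  rot=[
    [0,0,0.11],
    [0,0,0.11],
    [0,0,0.11],
    [0,0,0.11],
    [0,0,0.11],
    [0,0,0.11],
    [0,0,0.11],
    [0,0,0.11],
  ],
  hand=[1,1,1,1,1,1,1,1],
)

```text
clock: 2.15
position: [0.5607, 0.039, 0.4202]
ee_rot: [-0.0, 0.709, 0.705, 0.0]
contact_force: [0.7, 0.6, 0.3]
width: 0.0859
gripper_force: 0.0
```

Run:
```python
from h import *
snap('wrist','wrist1')
cv2.imwrite('pics/c3.png',crop('wrist1',120,380,0,240,2.5)) if 0 else cv2.imwrite('pics/c3.png',cv2.resize(cv2.imread('pics/wrist1.png'),(768,576)))
```

```text
(no output)
```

View pics/c3.png

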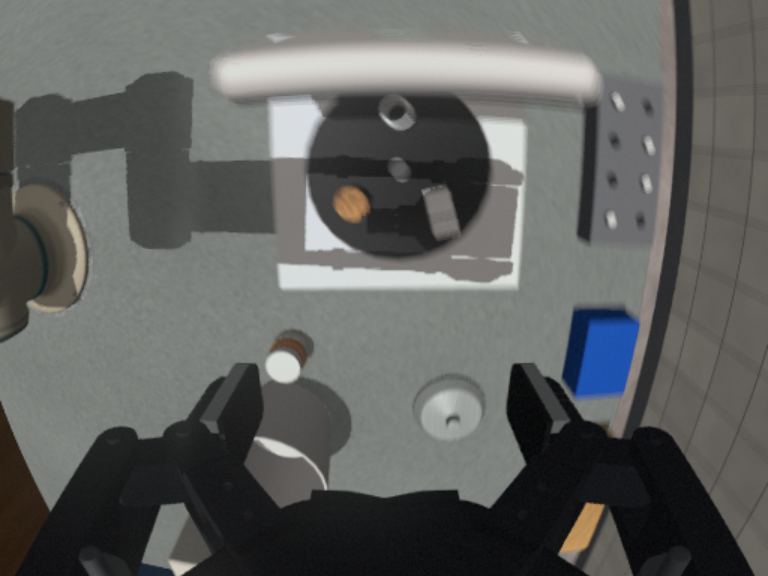

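Run:
```python
from h import *
cv2.imwrite('pics/c4.png',crop('wrist1',195,335,55,175,5))
```

```text
(no output)
```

View pics/c4.png

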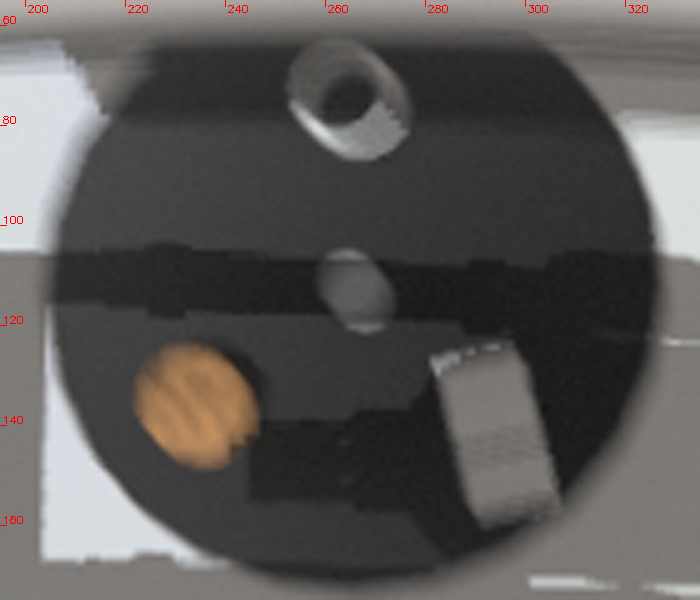

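Run:
```python
from h import *
s,im,_=pickle.load(open('wrist1.pkl','rb'))
cf=np.load('cf.npy'); f=lambda u,v,z:atz(*wray(s,im,u,v),z)
print('nut',f(266.4,112.6,.109),'model',cf[:2]+.01*np.array([np.sin(cf[2]),-np.cos(cf[2])]))
print('tube',f(264.4,73,.136)); print('stop',f(234,136,.134))
a=f(289.4,126,.116); b=f(299.4,157.4,.132); d=(a-b)[:2]; L=np.linalg.norm(d); h=np.degrees(np.arctan2(d[1],d[0]))
print('rack',a,b,L,h,'stepcentre',b[:2]+d/L*.009)
for n,(c,q) in dict(TL=((432,360),.116),TR=((512,342),.116),BR=((560,500),.132),BL=((485,527),.132)).items(): print(n,f(195+c[0]/5,55+c[1]/5,q))
# lid angle from scene: inner top corners of free edge
S=pickle.load(open('scene0.pkl','rb'))[1]
for a in (1.2,1.26,1.32):
    for x in (-.11,.11):
        for t in (0,.03): 
            P=[cf[0]+x,cf[1]+.105-.22*np.cos(a)+t*np.sin(a),.112+.22*np.sin(a)+t*np.cos(a)]; u=proj(S,P)[0]; print(a,x,t,((u-[205,80])*2.35).round())
```

```text
nut [0.57557584 0.09427299 0.109     ] model [0.57475712 0.09742432]
tube [0.57193928 0.15265071 0.136     ]
stop [0.5277632  0.06172431 0.134     ]
rack [0.61005095 0.07453258 0.116     ] [0.62411519 0.02930201 0.132     ] 0.04736673171603661 107.27283727644841 stepcentre [0.62144289 0.03789612]
TL [0.5979497  0.07289557 0.116     ]
TR [0.62216633 0.07866372 0.116     ]
BR [0.63549722 0.0330375  0.132     ]
BL [0.61309752 0.02468097 0.132     ]
1.2 -0.11 0 [156.  23.]
1.2 -0.11 0.03 [180.   6.]
1.2 0.11 0 [309. 114.]
1.2 0.11 0.03 [337.  93.]
1.26 -0.11 0 [167.  16.]
1.26 -0.11 0.03 [192.   1.]
1.26 0.11 0 [322. 105.]
1.26 0.11 0.03 [350.  87.]
1.32 -0.11 0 [178.  10.]
1.32 -0.11 0.03 [203.  -4.]
1.32 0.11 0 [334.  97.]
1.32 0.11 0.03 [362.  81.]
```

Run:
```python
from h import *
plan(((.6205,.039,.20),down(107)),((.6205,.039,.113),down(107),.03))
```

```text
8
xyz [[0.005, 0.037, 0.145], [0.003, 0.037, 0.145], [0.0, 0.037, 0.146], [-0.002, 0.037, 0.145], [-0.004, 0.037, 0.146], [-0.0, 0.0, 0.097], [-0.0, 0.0, 0.096], [-0.0, 0.0, 0.097]]
rot [[-0.0, 0.001, -0.059], [-0.0, 0.001, -0.059], [-0.0, 0.001, -0.059], [-0.0, 0.001, -0.06], [-0.0, 0.002, -0.059], [-0.0, -0.0, -0.0], [-0.0, -0.0, -0.0], [-0.0, -0.0, -0.0]]
```

Request:
apply_moves(
  xyz=[
    [0.005,0.037,0.145],
    [0.003,0.037,0.145],
    [0.0,0.037,0.146],
    [-0.002,0.037,0.145],
    [-0.004,0.037,0.146],
    [0,0,0.097],
    [0,0,0.096],
    [0,0,0.097],
  ],
  rot=[
    [0,0.001,-0.059],
    [0,0.001,-0.059],
    [0,0.001,-0.059],
    [0,0.001,-0.06],
    [0,0.001,-0.059],
    [0,0,0],
    [0,0,0],
    [0,0,0],
  ],
  hand=[0.3,0.3,0.3,0.3,0.3,0.3,0.3,0.3],
  force=30,
)

```text
clock: 3.2
position: [0.6147, 0.049, 0.1142]
ee_rot: [-0.002, 0.59, 0.808, 0.002]
contact_force: [0.3, 0.4, 0.5]
width: 0.0554
gripper_force: 0.0
```

Request:
apply_moves(
  xyz=[
    [0,0,0],
    [0,0,0],
    [0,0,0],
    [0,0,0],
    [0,0,0],
    [0,0,0],
  ],
  rot=[
    [0,0,0],
    [0,0,0],
    [0,0,0],
    [0,0,0],
    [0,0,0],
    [0,0,0],
  ],
  hand=[0.3,-1,-1,-1,-1,-1],
)

```text
clock: 3.95
position: [0.6162, 0.0488, 0.1172]
ee_rot: [-0.0, 0.59, 0.807, 0.003]
contact_force: [0.5, 0.4, 6.5]
width: 0.0256
gripper_force: 30.2
```

Run:
```python
from h import *
snap('wrist','w2')
s=status.get_state(); print(s['position'],s['width'],s['gripper_force'])
plan(((.6205,.03,.25),down(107)),((.408,-.286,.27),down(60)),((.408,-.286,.15),down(60)))
```

```text
[0.61620097 0.04881688 0.1172033 ] 0.02507093937414856 30.173798203468323
13
xyz [[-0.021, -0.001, -0.148], [-0.021, -0.001, -0.147], [-0.021, -0.002, -0.148], [-0.114, -0.141, -0.009], [-0.13, -0.126, -0.01], [-0.144, -0.11, -0.009], [-0.156, -0.093, -0.01], [-0.166, -0.074, -0.009], [-0.173, -0.054, -0.01], [-0.178, -0.033, -0.009], [0.0, 0.0, 0.133], [0.0, 0.0, 0.133], [0.0, 0.0, 0.134]]
rot [[0.001, -0.001, 0.004], [0.001, -0.002, 0.004], [0.002, -0.001, 0.004], [-0.0, 0.0, 0.112], [-0.0, 0.0, 0.112], [-0.0, 0.0, 0.112], [-0.0, 0.0, 0.112], [-0.0, 0.0, 0.112], [-0.0, 0.0, 0.111], [-0.0, 0.0, 0.112], [-0.0, 0.0, -0.0], [-0.0, 0.0, -0.0], [-0.0, 0.0, -0.0]]
```

Request:
apply_moves(
  xyz=[
    [-0.021,0,-0.148],
    [-0.021,0,-0.148],
    [-0.021,0,-0.148],
    [-0.114,-0.141,-0.009],
    [-0.13,-0.126,-0.01],
    [-0.144,-0.11,-0.009],
    [-0.156,-0.093,-0.01],
    [-0.166,-0.074,-0.009],
  ],
  rot=[
    [0,0,0],
    [0,0,0],
    [0,0,0],
    [0,0,0.112],
    [0,0,0.112],
    [0,0,0.112],
    [0,0,0.112],
    [0,0,0.112],
  ],
  hand=[-1,-1,-1,-1,-1,-1,-1,-1],
)

```text
clock: 5.0
position: [0.4706, -0.1988, 0.2618]
ee_rot: [-0.002, 0.799, 0.601, 0.001]
contact_force: [0.2, -0.8, -0.4]
width: 0.0255
gripper_force: 29.6
```

Request:
apply_moves(
  xyz=[
    [-0.173,-0.054,-0.01],
    [-0.178,-0.033,-0.009],
    [0,0,0],
    [0,0,0],
  ],
  rot=[
    [0,0,0.112],
    [0,0,0.112],
    [0,0,0],
    [0,0,0],
  ],
  hand=[-1,-1,-1,-1],
)

```text
clock: 5.5
position: [0.4123, -0.2882, 0.2668]
ee_rot: [-0.003, 0.863, 0.505, 0.001]
contact_force: [0.1, -0.4, -0.8]
width: 0.0256
gripper_force: 29.6
```

Run:
```python
from h import *
snap('wrist','w3')
s=status.get_state(); print(s['position'],s['ee_rot'],s['width'],s['gripper_force'])
cv2.imwrite('pics/c5.png',np.hstack([cv2.resize(cv2.imread('pics/w2.png'),(400,300)),cv2.resize(cv2.imread('pics/w3.png'),(400,300))]))
plan(((.408,-.286,.15),down(60)))
```

```text
[ 0.41261813 -0.28774607  0.26676982] [-0.00284415  0.86290963  0.50534864  0.00127613] 0.025389191046630028 29.565260857343674
3
xyz [[-0.001, -0.005, 0.13], [-0.001, -0.005, 0.13], [-0.002, -0.005, 0.129]]
rot [[-0.001, -0.002, 0.004], [-0.001, -0.001, 0.004], [-0.001, -0.002, 0.004]]
```

View pics/c5.png

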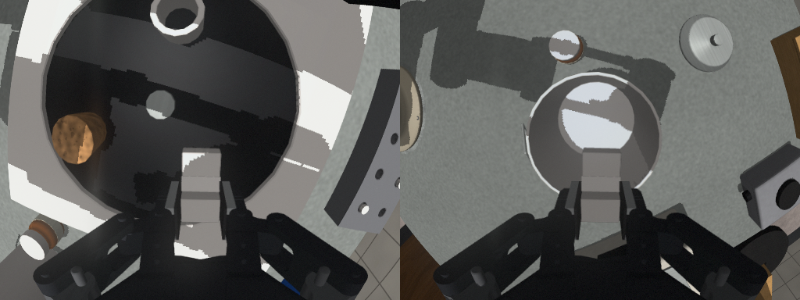

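Run:
```python
from h import *
s,im,_=pickle.load(open('w3.pkl','rb')); print('bucket',atz(*wray(s,im,248,175),.15))
s,im,_=pickle.load(open('w2.pkl','rb')); 
for n,u,v,z in [('tube',228,18,.136),('stop',94.7,176.6,.134),('nut',205,133,.109)]: print(n,atz(*wray(s,im,u,v),z))
```

```text
bucket [ 0.40932281 -0.27641607  0.15      ]
tube [0.56995704 0.15206355 0.136     ]
stop [0.52667751 0.066661   0.134     ]
nut [0.57191939 0.0978998  0.109     ]
```

Request:
apply_moves(
  xyz=[
    [-0.001,-0.005,0.13],
    [-0.001,-0.005,0.13],
    [-0.002,-0.005,0.13],
    [0,0,0],
    [0,0,0],
    [0,0,0],
    [0,0,-0.15],
    [0,0,-0.15],
  ],
  rot=[
    [0,0,0],
    [0,0,0],
    [0,0,0],
    [0,0,0],
    [0,0,0],
    [0,0,0],
    [0,0,0],
    [0,0,0],
  ],
  hand=[-1,-1,-1,-1,0.3,0.3,0.3,0.3],
)

```text
clock: 6.55
position: [0.4082, -0.2874, 0.2422]
ee_rot: [-0.002, 0.863, 0.505, 0.001]
contact_force: [0.2, -0.7, -0.2]
width: 0.0554
gripper_force: 0.0
```

Run:
```python
from h import *
plan(((.408,-.286,.27),down(60)),((.527,.064,.24),down(70)))
```

```text
8
xyz [[0.004, -0.003, -0.093], [0.173, -0.034, 0.014], [0.173, -0.03, 0.014], [0.174, -0.026, 0.014], [0.175, -0.021, 0.014], [0.175, -0.017, 0.015], [0.176, -0.012, 0.014], [0.176, -0.008, 0.015]]
rot [[-0.002, -0.004, 0.011], [0.0, 0.0, -0.024], [0.0, 0.0, -0.024], [0.0, 0.0, -0.024], [0.0, 0.0, -0.024], [0.0, 0.0, -0.024], [0.0, 0.0, -0.023], [0.0, 0.0, -0.024]]
```

Request:
apply_moves(
  xyz=[
    [0.004,-0.003,-0.07],
    [0.173,-0.034,0.014],
    [0.173,-0.03,0.014],
    [0.174,-0.026,0.014],
    [0.175,-0.021,0.014],
    [0.175,-0.017,0.014],
    [0.176,-0.012,0.014],
    [0.176,-0.008,0.014],
  ],
  rot=[
    [0,0,0],
    [0,0,-0.024],
    [0,0,-0.024],
    [0,0,-0.024],
    [0,0,-0.024],
    [0,0,-0.024],
    [0,0,-0.024],
    [0,0,-0.024],
  ],
  hand=[0.3,0.3,0.3,0.3,0.3,0.3,0.3,0.3],
)

```text
clock: 7.55
position: [0.5237, 0.0674, 0.235]
ee_rot: [-0.001, 0.815, 0.579, 0.003]
contact_force: [0.9, -0.2, -0.3]
width: 0.0556
gripper_force: 0.0
```

Request:
apply_moves(
  xyz=[
    [0,0,0],
    [0,0,0],
  ],
  rot=[
    [0,0,0],
    [0,0,0],
  ],
  hand=[0.3,0.3],
)

```text
clock: 7.8
position: [0.5228, 0.0655, 0.2342]
ee_rot: [-0.002, 0.815, 0.579, 0.002]
contact_force: [-0.0, -0.2, -0.6]
width: 0.0554
gripper_force: 0.0
```

Run:
```python
from h import *
print(status.get_state()['position'])
plan(((.527,.064,.16),down(70)),((.527,.064,.116),down(70),.025))
```

```text
[0.52281741 0.06548263 0.23419546]
4
xyz [[-0.001, 0.008, 0.124], [0.0, 0.007, 0.123], [0.0, -0.0, 0.073], [0.0, -0.0, 0.074]]
rot [[-0.0, -0.002, 0.007], [-0.001, -0.002, 0.006], [0.0, -0.0, 0.0], [0.0, -0.0, 0.0]]
```

Request:
apply_moves(
  xyz=[
    [0,0.008,0.124],
    [0,0.007,0.123],
    [0,0,0.073],
    [0,0,0.073],
    [0,0,0],
    [0,0,0],
    [0,0,0],
    [0,0,0],
  ],
  rot=[
    [0,0,0],
    [0,0,0],
    [0,0,0],
    [0,0,0],
    [0,0,0],
    [0,0,0],
    [0,0,0],
    [0,0,0],
  ],
  hand=[0.3,0.3,0.3,0.3,0.3,-1,-1,-1],
)

```text
clock: 8.8
position: [0.5278, 0.0642, 0.1169]
ee_rot: [-0.001, 0.815, 0.579, 0.002]
contact_force: [-0.7, -2.7, 6.5]
width: 0.0302
gripper_force: 29.8
```

Request:
apply_moves(
  xyz=[
    [0,0,0],
    [0,0,-0.1],
    [0,0,-0.13],
    [0,0,-0.13],
    [0,0,-0.13],
    [0,0,0],
  ],
  rot=[
    [0,0,0],
    [0,0,0],
    [0,0,0],
    [0,0,0],
    [0,0,0],
    [0,0,0],
  ],
  hand=[-1,-1,-1,-1,-1,-1],
)

```text
clock: 9.55
position: [0.5289, 0.0643, 0.266]
ee_rot: [-0.0, 0.815, 0.579, 0.005]
contact_force: [-0.3, 0.0, -0.2]
width: 0.0306
gripper_force: 30.0
```

Run:
```python
from h import *
plan(((.408,-.283,.27),down(60)),((.408,-.283,.155),down(60)))
```

```text
10
xyz [[-0.175, 0.0, -0.003], [-0.175, 0.005, -0.003], [-0.175, 0.01, -0.003], [-0.174, 0.014, -0.003], [-0.174, 0.019, -0.002], [-0.174, 0.024, -0.002], [-0.173, 0.028, -0.003], [0.0, -0.0, 0.128], [0.0, -0.0, 0.128], [0.001, -0.0, 0.128]]
rot [[0.001, -0.001, 0.026], [0.001, -0.001, 0.026], [0.0, -0.001, 0.025], [0.001, -0.001, 0.026], [0.0, -0.001, 0.025], [0.001, -0.001, 0.026], [0.0, -0.002, 0.025], [0.0, 0.0, 0.0], [0.0, 0.0, 0.0], [0.0, 0.0, 0.0]]
```

Request:
apply_moves(
  xyz=[
    [-0.175,0,-0.003],
    [-0.175,0.005,-0.003],
    [-0.175,0.01,-0.003],
    [-0.174,0.014,-0.003],
    [-0.174,0.019,-0.003],
    [-0.174,0.024,-0.003],
    [-0.173,0.028,-0.003],
    [0,0,0],
  ],
  rot=[
    [0,0,0.026],
    [0,0,0.026],
    [0,0,0.026],
    [0,0,0.026],
    [0,0,0.026],
    [0,0,0.026],
    [0,0,0.026],
    [0,0,0],
  ],
  hand=[-1,-1,-1,-1,-1,-1,-1,-1],
)

```text
clock: 10.55
position: [0.4041, -0.2859, 0.2657]
ee_rot: [-0.003, 0.868, 0.496, 0.0]
contact_force: [-0.5, 0.5, -0.6]
width: 0.0304
gripper_force: 30.0
```

Request:
apply_moves(
  xyz=[
    [0,0,0.128],
    [0,0,0.128],
    [0,0,0.128],
    [0,0,0],
    [0,0,0],
    [0,0,0],
    [0,0,-0.17],
    [0,0,-0.17],
  ],
  rot=[
    [0,0,0],
    [0,0,0],
    [0,0,0],
    [0,0,0],
    [0,0,0],
    [0,0,0],
    [0,0,0],
    [0,0,0],
  ],
  hand=[-1,-1,-1,-1,0.3,0.3,0.3,0.3],
)

```text
clock: 11.55
position: [0.4058, -0.2832, 0.2561]
ee_rot: [-0.002, 0.867, 0.499, 0.001]
contact_force: [0.5, -1.5, 0.2]
width: 0.0554
gripper_force: 0.0
```

Run:
```python
from h import *
plan(((.57,.03,.30),down(90,0)),((.57,.0,.30),down(90,40)))
```

```text
12
xyz [[0.168, -0.007, -0.02], [0.168, 0.005, -0.02], [0.168, 0.018, -0.021], [0.166, 0.03, -0.021], [0.163, 0.043, -0.021], [0.159, 0.055, -0.021], [0.154, 0.067, -0.02], [-0.02, 0.0, -0.0], [-0.02, 0.0, -0.003], [-0.019, 0.0, -0.005], [-0.018, 0.0, -0.008], [-0.017, 0.0, -0.011]]
rot [[-0.0, -0.001, -0.072], [-0.0, -0.001, -0.072], [-0.0, -0.0, -0.072], [-0.0, -0.001, -0.072], [-0.0, -0.0, -0.072], [-0.0, -0.001, -0.072], [-0.001, -0.0, -0.071], [0.0, 0.133, 0.0], [0.0, 0.133, 0.0], [0.0, 0.133, 0.0], [0.0, 0.134, 0.0], [0.0, 0.133, 0.0]]
```

Request:
apply_moves(
  xyz=[
    [0.168,-0.007,-0.02],
    [0.168,0.005,-0.02],
    [0.168,0.018,-0.02],
    [0.166,0.03,-0.02],
    [0.163,0.043,-0.02],
    [0.159,0.055,-0.02],
    [0.154,0.067,-0.02],
    [0,0,0],
  ],
  rot=[
    [0,0,-0.072],
    [0,0,-0.072],
    [0,0,-0.072],
    [0,0,-0.072],
    [0,0,-0.072],
    [0,0,-0.072],
    [0,0,-0.072],
    [0,0,0],
  ],
  hand=[0.3,0.3,0.3,0.3,0.3,0.3,0.3,0.3],
)

```text
clock: 12.55
position: [0.5716, 0.033, 0.2989]
ee_rot: [-0.001, 0.705, 0.709, 0.003]
contact_force: [-0.5, 0.2, 0.7]
width: 0.0554
gripper_force: 0.0
```

Request:
apply_moves(
  xyz=[
    [-0.02,0,0],
    [-0.02,0,-0.003],
    [-0.02,0,-0.005],
    [-0.018,0,-0.008],
    [-0.017,0,-0.011],
    [0,0,0],
    [0,0,0],
  ],
  rot=[
    [0,0.133,0],
    [0,0.133,0],
    [0,0.133,0],
    [0,0.133,0],
    [0,0.133,0],
    [0,0,0],
    [0,0,0],
  ],
  hand=[0.3,0.3,0.3,0.3,0.3,0.3,0.3],
)

```text
clock: 13.42
position: [0.5698, -0.0006, 0.2979]
ee_rot: [-0.242, 0.664, 0.665, 0.242]
contact_force: [0.4, 0.0, 0.3]
width: 0.0557
gripper_force: 0.0
```

Run:
```python
from h import *
snap('wrist','w4')
s=status.get_state(); print(s['position'],rq(s['ee_rot']).round(3),s['qpos'].round(2))
cv2.imwrite('pics/c6.png',cv2.resize(cv2.imread('pics/w4.png'),(768,576)))
```

```text
[5.69776094e-01 6.81071919e-05 2.98273538e-01] [[-0.002  1.    -0.   ]
 [ 0.765  0.002  0.644]
 [ 0.644  0.001 -0.765]] [-0.5   0.35  1.44  0.61  1.71 -0.53]
```

View pics/c6.png

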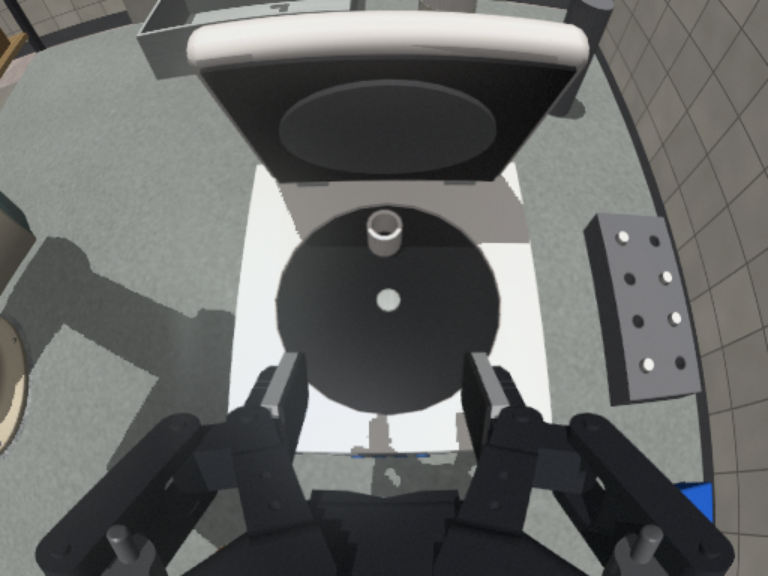

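Run:
```python
from h import *
s,im,_=pickle.load(open('w4.pkl','rb'))
t=atz(*wray(s,im,256.7,147.3),.136); print(t, 'nut',atz(*wray(s,im,388/1.5,299/1.5),.109))
x,y=(t[0]+.570)/2,(t[1]+.152)/2; T=np.array([x,y+.0076,.117]); Q=down(90,40); print(T)
plan((T-Q[:,2]*.1,Q),(T,Q,.025))
```

```text
[0.56952042 0.15704896 0.136     ] nut [0.57205464 0.09765881 0.109     ]
[0.56976021 0.16212448 0.117     ]
7
xyz [[0.008, 0.0, 0.159], [0.008, 0.0, 0.159], [0.009, 0.0, 0.159], [-0.0, 0.0, 0.083], [-0.0, 0.0, 0.083], [-0.0, 0.0, 0.084], [-0.0, 0.0, 0.083]]
rot [[-0.0, -0.0, 0.001], [-0.0, -0.001, 0.001], [-0.0, -0.0, 0.0], [-0.0, -0.0, 0.0], [-0.0, -0.0, 0.0], [-0.0, -0.0, 0.0], [-0.0, -0.0, 0.0]]
```

Request:
apply_moves(
  xyz=[
    [0.008,0,0.159],
    [0.008,0,0.159],
    [0.009,0,0.159],
    [0,0,0.083],
    [0,0,0.083],
    [0,0,0.083],
    [0,0,0.083],
    [0,0,0],
  ],
  rot=[
    [0,0,0],
    [0,0,0],
    [0,0,0],
    [0,0,0],
    [0,0,0],
    [0,0,0],
    [0,0,0],
    [0,0,0],
  ],
  hand=[0.3,0.3,0.3,0.3,0.3,0.3,0.3,0.3],
)

```text
clock: 14.48
position: [0.5682, 0.1642, 0.1167]
ee_rot: [-0.244, 0.663, 0.666, 0.242]
contact_force: [0.1, -0.2, 0.2]
width: 0.0557
gripper_force: 0.0
```

Request:
apply_moves(
  xyz=[
    [0,0,0],
    [0,0,0],
    [0,0,0],
    [0,0,0],
    [0,0,0],
  ],
  rot=[
    [0,0,0],
    [0,0,0],
    [0,0,0],
    [0,0,0],
    [0,0,0],
  ],
  hand=[-1,-1,-1,-1,-1],
)

```text
clock: 15.1
position: [0.5703, 0.1619, 0.118]
ee_rot: [-0.243, 0.664, 0.664, 0.244]
contact_force: [0.2, -0.5, 6.1]
width: 0.0294
gripper_force: 29.9
```

Request:
apply_moves(
  xyz=[
    [0,0,-0.083],
    [0,0,-0.1],
    [0,0,-0.15],
    [0,0,-0.15],
    [0,0,-0.15],
    [0,0,-0.1],
    [0,0,0],
  ],
  rot=[
    [0,0,0],
    [0,0,0],
    [0,0,0],
    [0,0,0],
    [0,0,0],
    [0,0,0],
    [0,0,0],
  ],
  hand=[-1,-1,-1,-1,-1,-1,-1],
)

```text
clock: 15.98
position: [0.5708, 0.0181, 0.2855]
ee_rot: [-0.241, 0.665, 0.664, 0.243]
contact_force: [-0.3, 0.3, -0.2]
width: 0.0295
gripper_force: 29.8
```

Run:
```python
from h import *
s=status.get_state(); p=s['position'];print(p,s['width'])
plan((p,down(90)),((.408,-.283,.28),down(60)),((.408,-.283,.16),down(60)))
```

```text
[0.57078182 0.01811483 0.28546752] 0.029469649021771956
15
xyz [[0.0, 0.0, 0.0], [0.0, 0.0, 0.0], [0.0, 0.0, 0.0], [0.0, 0.0, 0.0], [0.0, 0.0, 0.0], [-0.143, -0.078, 0.003], [-0.149, -0.067, 0.003], [-0.153, -0.055, 0.003], [-0.157, -0.044, 0.002], [-0.16, -0.032, 0.003], [-0.162, -0.019, 0.002], [-0.163, -0.008, 0.003], [0.0, 0.0, 0.133], [0.0, 0.0, 0.133], [0.001, 0.0, 0.134]]
rot [[0.001, -0.134, -0.0], [0.0, -0.133, -0.0], [0.001, -0.134, -0.0], [0.0, -0.133, -0.0], [0.001, -0.134, -0.001], [-0.0, 0.0, 0.071], [-0.0, 0.0, 0.072], [-0.0, 0.0, 0.071], [-0.0, 0.0, 0.072], [0.0, 0.0, 0.071], [0.0, 0.0, 0.072], [0.0, 0.0, 0.071], [0.0, 0.0, 0.0], [0.0, 0.0, 0.0], [0.0, 0.0, 0.0]]
```

Request:
apply_moves(
  xyz=[
    [0,0,0],
    [0,0,0],
    [0,0,0],
    [0,0,0],
    [0,0,0],
    [-0.143,-0.078,0.003],
    [-0.149,-0.067,0.003],
    [-0.153,-0.055,0.003],
  ],
  rot=[
    [0,-0.134,0],
    [0,-0.134,0],
    [0,-0.134,0],
    [0,-0.133,0],
    [0,-0.133,0],
    [0,0,0.071],
    [0,0,0.072],
    [0,0,0.071],
  ],
  hand=[-1,-1,-1,-1,-1,-1,-1,-1],
)

```text
clock: 16.98
position: [0.4985, -0.1084, 0.2797]
ee_rot: [-0.002, 0.781, 0.624, -0.0]
contact_force: [1.1, -0.5, 0.3]
width: 0.0293
gripper_force: 29.8
```

Request:
apply_moves(
  xyz=[
    [-0.157,-0.044,0.003],
    [-0.16,-0.032,0.003],
    [-0.162,-0.019,0.003],
    [-0.163,-0.008,0.003],
    [0,0,0],
    [0,0,0.133],
    [0,0,0.133],
    [0,0,0.133],
  ],
  rot=[
    [0,0,0.072],
    [0,0,0.071],
    [0,0,0.072],
    [0,0,0.071],
    [0,0,0],
    [0,0,0],
    [0,0,0],
    [0,0,0],
  ],
  hand=[-1,-1,-1,-1,-1,-1,-1,-1],
)

```text
clock: 17.98
position: [0.4069, -0.2788, 0.1559]
ee_rot: [-0.002, 0.865, 0.501, 0.0]
contact_force: [-0.3, -0.8, -0.4]
width: 0.0294
gripper_force: 29.8
```

Request:
apply_moves(
  xyz=[
    [0,0,0],
    [0,0,0],
    [0,0,0],
    [0,0,-0.17],
    [0,0,-0.17],
    [0,0,-0.1],
    [0,0,0],
    [0,0,0],
  ],
  rot=[
    [0,0,0],
    [0,0,0],
    [0,0,0],
    [0,0,0],
    [0,0,0],
    [0,0,0],
    [0,0,0],
    [0,0,0],
  ],
  hand=[-1,0.3,0.3,0.3,0.3,0.3,0.3,0.3],
)

```text
clock: 18.98
position: [0.4067, -0.2809, 0.2898]
ee_rot: [-0.001, 0.866, 0.5, 0.0]
contact_force: [-0.1, 0.5, -0.5]
width: 0.0556
gripper_force: 0.0
```

Run:
```python
from h import *
snap('wrist','w5'); snap('scene','s5'); snap('side','d5')
a=cv2.resize(cv2.imread('pics/w5.png'),(400,300)); b=cv2.resize(crop('scene0',0,1,0,1,1) if 0 else cv2.imread('pics/s5.png'),(400,300)); c=crop('d5',100,400,10,235,1.333)[:300,:400]
d=cv2.resize(crop('d5',240,400,240,360,2.5),(400,300)); c=cv2.resize(c,(400,300))
cv2.imwrite('pics/c7.png',np.vstack([np.hstack([a,b]),np.hstack([c,d])]))
print(status.get_state()['position'])
```

```text
[ 0.40646802 -0.28071465  0.28871972]
```

View pics/c7.png

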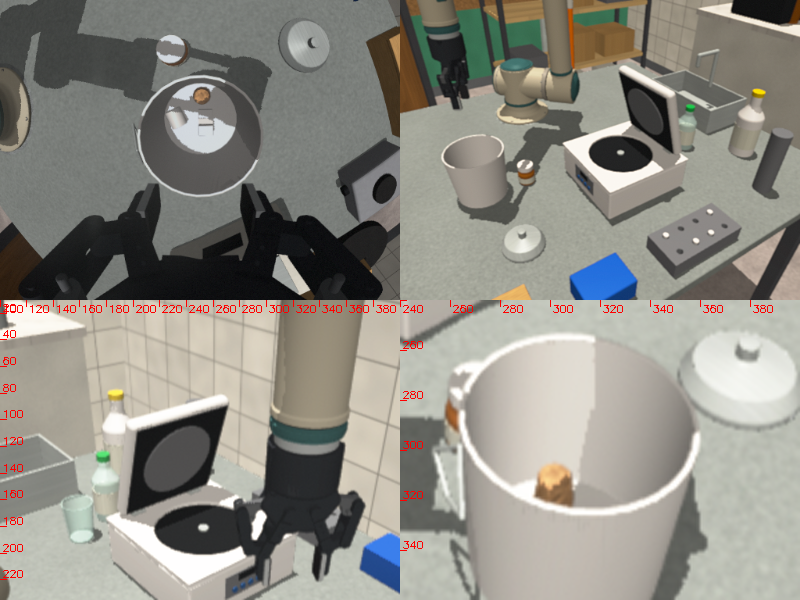

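Run:
```python
from h import *
plan(((.45,-.2,.47),down(65)),((.575,.24,.47),down(90)),((.575,.24,.293),down(90)))
```

```text
17
xyz [[0.077, -0.003, -0.151], [0.076, -0.001, -0.151], [0.077, 0.001, -0.151], [0.076, 0.003, -0.151], [0.167, -0.027, 0.0], [0.168, -0.019, 0.0], [0.169, -0.011, 0.0], [0.17, -0.003, 0.0], [0.169, 0.006, 0.0], [0.169, 0.014, 0.0], [0.168, 0.022, 0.0], [0.167, 0.03, 0.0], [0.165, 0.039, 0.0], [-0.0, -0.0, 0.148], [-0.0, -0.0, 0.147], [-0.0, -0.0, 0.148], [-0.0, -0.0, 0.147]]
rot [[-0.001, -0.001, -0.021], [-0.001, -0.0, -0.02], [-0.001, -0.001, -0.021], [-0.001, -0.0, -0.02], [0.0, -0.0, -0.046], [0.0, -0.0, -0.046], [0.0, -0.0, -0.046], [0.0, -0.0, -0.047], [0.0, -0.0, -0.046], [0.0, -0.0, -0.047], [0.0, -0.0, -0.046], [0.0, -0.0, -0.047], [0.0, -0.0, -0.046], [0.0, -0.0, -0.0], [0.0, -0.0, -0.0], [0.0, -0.0, -0.0], [0.0, -0.0, -0.0]]
```

Request:
apply_moves(
  xyz=[
    [0.077,-0.003,-0.151],
    [0.077,0,-0.151],
    [0.077,0,-0.151],
    [0.077,0.003,-0.151],
    [0.167,-0.027,0],
    [0.168,-0.019,0],
    [0.169,-0.011,0],
    [0.17,-0.003,0],
  ],
  rot=[
    [0,0,-0.02],
    [0,0,-0.02],
    [0,0,-0.02],
    [0,0,-0.02],
    [0,0,-0.046],
    [0,0,-0.046],
    [0,0,-0.046],
    [0,0,-0.046],
  ],
  hand=[-1,-1,-1,-1,-1,-1,-1,-1],
)

```text
clock: 20.12
position: [0.5068, -0.003, 0.4706]
ee_rot: [-0.002, 0.788, 0.615, -0.0]
contact_force: [1.5, -0.2, -0.7]
width: -0.0
gripper_force: 0.0
```

Request:
apply_moves(
  xyz=[
    [0.169,0.006,0],
    [0.169,0.014,0],
    [0.168,0.022,0],
    [0.167,0.03,0],
    [0.165,0.039,0],
    [0,0,0],
    [0,0,0],
  ],
  rot=[
    [0,0,-0.046],
    [0,0,-0.046],
    [0,0,-0.046],
    [0,0,-0.046],
    [0,0,-0.046],
    [0,0,0],
    [0,0,0],
  ],
  hand=[-1,-1,-1,-1,-1,-1,-1],
)

```text
clock: 21.0
position: [0.5771, 0.2394, 0.471]
ee_rot: [-0.001, 0.709, 0.705, -0.001]
contact_force: [-0.4, -0.4, 1.1]
width: 0.0001
gripper_force: 0.0
```

Run:
```python
from h import *
print(status.get_state()['position'])
plan(((.575,.24,.293),down(90)))
```

```text
[0.57706927 0.23940425 0.47096217]
4
xyz [[0.0, -0.001, 0.148], [0.001, -0.002, 0.148], [0.0, -0.001, 0.149], [0.001, -0.002, 0.148]]
rot [[-0.001, -0.0, -0.001], [-0.001, -0.0, -0.001], [-0.0, -0.0, -0.002], [-0.001, -0.001, -0.001]]
```

Request:
apply_moves(
  xyz=[
    [0,0,0.148],
    [0,0,0.148],
    [0,0,0.148],
    [0,0,0.148],
    [0,0,0],
    [0,0,0],
  ],
  rot=[
    [0,0,0],
    [0,0,0],
    [0,0,0],
    [0,0,0],
    [0,0,0],
    [0,0,0],
  ],
  hand=[-1,-1,-1,-1,-1,-1],
)

```text
clock: 21.75
position: [0.5779, 0.2393, 0.2968]
ee_rot: [-0.0, 0.709, 0.705, 0.002]
contact_force: [-0.4, 0.9, 0.1]
width: 0.0002
gripper_force: 0.0
```

Run:
```python
from h import *
print(status.get_state()['position'])
r=.18; cf=np.load('cf.npy'); hy=cf[1]+.105; Q=down(90); w=[]
for a in np.linspace(1.22,0.1,9):
    w.append(((.575,hy-r*np.cos(a)+.03*np.sin(a)+.011,.112+r*np.sin(a)+.03*np.cos(a)),Q,.015)); print(a.round(2),np.round(w[-1][0],3))
plan(*w)
```

```text
[0.57791211 0.23931529 0.29680443]
1.22 [0.575 0.19  0.291]
1.08 [0.575 0.165 0.285]
0.94 [0.575 0.141 0.275]
0.8 [0.575 0.12  0.262]
0.66 [0.575 0.1   0.246]
0.52 [0.575 0.082 0.227]
0.38 [0.575 0.067 0.207]
0.24 [0.575 0.056 0.184]
0.1 [0.575 0.047 0.16 ]
20
xyz [[-0.041, -0.002, 0.004], [-0.041, -0.002, 0.005], [-0.042, -0.002, 0.004], [-0.041, -0.003, 0.005], [-0.041, -0.0, 0.011], [-0.042, -0.0, 0.01], [-0.039, -0.0, 0.017], [-0.039, -0.0, 0.016], [-0.037, -0.0, 0.022], [-0.036, -0.0, 0.022], [-0.033, -0.0, 0.026], [-0.034, -0.0, 0.027], [-0.029, -0.0, 0.031], [-0.029, -0.0, 0.031], [-0.025, -0.0, 0.035], [-0.024, -0.0, 0.034], [-0.019, -0.0, 0.038], [-0.02, -0.0, 0.038], [-0.014, -0.0, 0.04], [-0.014, -0.0, 0.041]]
rot [[0.001, -0.001, -0.002], [0.0, -0.001, -0.001], [0.001, -0.0, -0.002], [0.0, -0.001, -0.001], [0.0, 0.0, -0.0], [0.0, 0.0, -0.0], [0.0, 0.0, -0.0], [0.0, 0.0, -0.0], [0.0, 0.0, -0.0], [0.0, 0.0, -0.0], [0.0, 0.0, -0.0], [0.0, 0.0, -0.0], [0.0, 0.0, -0.0], [0.0, 0.0, -0.0], [0.0, 0.0, -0.0], [0.0, 0.0, -0.0], [0.0, 0.0, -0.0], [0.0, 0.0, -0.0], [0.0, 0.0, -0.0], [0.0, 0.0, -0.0]]
```

Request:
apply_moves(
  xyz=[
    [-0.041,0,0.004],
    [-0.041,0,0.005],
    [-0.041,0,0.004],
    [-0.041,0,0.005],
    [-0.041,0,0.011],
    [-0.041,0,0.01],
    [-0.039,0,0.017],
    [-0.039,0,0.016],
  ],
  rot=[
    [0,0,0],
    [0,0,0],
    [0,0,0],
    [0,0,0],
    [0,0,0],
    [0,0,0],
    [0,0,0],
    [0,0,0],
  ],
  hand=[-1,-1,-1,-1,-1,-1,-1,-1],
)

```text
clock: 22.75
position: [0.5767, 0.142, 0.2724]
ee_rot: [-0.001, 0.709, 0.705, 0.001]
contact_force: [1.0, 2.3, 0.8]
width: 0.0001
gripper_force: 1.2
```

Request:
apply_moves(
  xyz=[
    [-0.037,0,0.022],
    [-0.036,0,0.022],
    [-0.033,0,0.026],
    [-0.034,0,0.027],
    [-0.029,0,0.031],
    [-0.029,0,0.031],
  ],
  rot=[
    [0,0,0],
    [0,0,0],
    [0,0,0],
    [0,0,0],
    [0,0,0],
    [0,0,0],
  ],
  hand=[-1,-1,-1,-1,-1,-1],
)

```text
clock: 23.5
position: [0.5759, 0.0829, 0.2241]
ee_rot: [-0.001, 0.709, 0.705, 0.0]
contact_force: [1.8, 0.8, 2.2]
width: -0.0
gripper_force: 0.8
```

Request:
apply_moves(
  xyz=[
    [-0.025,0,0.035],
    [-0.024,0,0.034],
    [-0.019,0,0.038],
    [-0.02,0,0.038],
    [-0.014,0,0.04],
    [-0.014,0,0.04],
    [0,0,0],
    [0,0,0],
  ],
  rot=[
    [0,0,0],
    [0,0,0],
    [0,0,0],
    [0,0,0],
    [0,0,0],
    [0,0,0],
    [0,0,0],
    [0,0,0],
  ],
  hand=[-1,-1,-1,-1,-1,-1,-1,-1],
)

```text
clock: 24.5
position: [0.5756, 0.049, 0.1572]
ee_rot: [-0.001, 0.709, 0.705, 0.0]
contact_force: [0.8, 0.4, -0.1]
width: -0.0001
gripper_force: 0.0
```

Request:
apply_moves(
  xyz=[
    [-0.005,0,0.012],
    [-0.005,0,0.012],
    [0,0,0.01],
    [0,0,0.008],
    [0,0,0.007],
    [0,0,0],
  ],
  rot=[
    [0,0,0],
    [0,0,0],
    [0,0,0],
    [0,0,0],
    [0,0,0],
    [0,0,0],
  ],
  hand=[-1,-1,-1,-1,-1,-1],
)

```text
clock: 25.25
position: [0.5755, 0.046, 0.1423]
ee_rot: [-0.001, 0.709, 0.705, 0.0]
contact_force: [0.5, -0.2, -0.3]
width: -0.0001
gripper_force: 0.0
```

Request:
apply_moves(
  xyz=[
    [0,0,0.006],
    [0,0,0.005],
  ],
  rot=[
    [0,0,0],
    [0,0,0],
  ],
  hand=[-1,-1],
)

```text
clock: 25.5
position: [0.5757, 0.0461, 0.1419]
ee_rot: [-0.001, 0.709, 0.705, 0.001]
contact_force: [-5.1, 0.1, 20.7]
width: -0.0004
gripper_force: 10.1
```

Request:
apply_moves(
  xyz=[
    [0,0,-0.02],
    [0,0,-0.1],
    [0,0,-0.15],
    [0,0,-0.15],
    [0,0,-0.15],
    [0,0,0],
    [0,0,0],
    [0,0,0],
  ],
  rot=[
    [0,0,0],
    [0,0,0],
    [0,0,0],
    [0,0,0],
    [0,0,0],
    [0,0,0],
    [0,0,0],
    [0,0,0],
  ],
  hand=[-1,-1,-1,-1,-1,-1,-1,-1],
)

```text
clock: 26.5
position: [0.5751, 0.0456, 0.3085]
ee_rot: [-0.002, 0.709, 0.705, -0.001]
contact_force: [-0.4, -0.4, -0.7]
width: 0.0003
gripper_force: 0.0
```

Run:
```python
from h import *
snap('scene','s6'); snap('side','d6')
a=crop('s6',195,385,110,290,2.1); b=crop('d6',165,345,110,290,2.1); n=min(a.shape[0],b.shape[0]); cv2.imwrite('pics/c8.png',np.hstack([a[:n],b[:n]]))
```

```text
(no output)
```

View pics/c8.png

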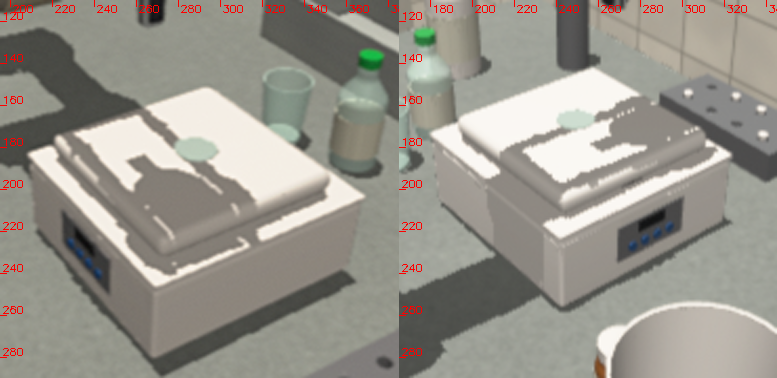

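The lid lies flat on the centrifuge in both views, and the soap and beaker behind it are standing.

```bash
python3 -c "from rig import job; print(job.sign_off())"
```

```text
the job is handed in; nothing more can be done
None
```

The stopper, rack piece and tube stump are in the bucket and the lid is pushed shut; pictures taken along the way showed both and nothing knocked over, and I handed the job in at about 27 s of the 72 s, but no verdict was shown.

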